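# Complete the sieve tower, then set its air throttle two turns open and hold it

## Task

Get the sieve vibrator ready for the air line: first nest the loose sieve with the red band squarely into the top of the sieve standing on the vibrator and let go of it. Then take the throttle valve's handwheel by its upright black crank handle, close it (clockwise from above) right to the stop, back it off exactly two full turns from there, and finish the job still gripping the crank handle so that the setting cannot creep. Do not knock over or shove the other things on the bench.

Things in the scene. Friction and masses are not known exactly. Their poses are not given: they have to be found in the camera images.
- sieve_coarse: the loose steel sieve with a red band, upright on the bench: 62 mm outside diameter, 39 mm high, about 90 g, open on top. Lowest 9 mm: a narrower skirt (49 mm diameter at the foot, widening to 53); above it a straight wall 62 mm wide. Origin: centre of its underside, z along its axis. Grip it across its diameter from above, on the upper half of the wall.
- sieve_fine: the same sieve with a yellow band, loose, already nested in the pan on the vibrator. Origin: centre of its underside, 65 mm above the bench; its open mouth (57 mm inside, 62 mm outside diameter) is 39 mm above its origin. A sieve nested in it has its 9 mm skirt inside the mouth: its origin then is 30 mm above this one's, with 2 mm of play to each side.
- pan_mouth (a point): centre of the mouth of the receiver pan, 74 mm above the bench, fixed on the vibrator; the yellow-banded sieve's origin is 9 mm lower when seated in it. x points to the station's rear, y to its left (toward the valve).
- valve_axis (a point): point on the throttle valve's upright axis at the height of the handle's grip, 156 mm above the bench. The red handwheel below it is 108 mm across, rim 112 to 124 mm above the bench, hub and spindle end up to 145 mm at most. The valve stands on the same fixed blue base plate as the vibrator, 140 mm to the left of the pan; the tower's top is 134 mm high when complete.
- valve_handle: upright black crank handle on the red handwheel's rim: 20 mm diameter, 130 to 175 mm above the bench; it revolves freely about its own axis, so a gripper carries it round without turning. Origin: on its axis, 156 mm above the bench, 48 mm from the valve's axis. It circles at constant height; moving it takes about 3 to 6 N at the handle; at the stop it goes no further.
- valve_wheel (a joint): angle of the handwheel in rad: 0 = closed, hard against the stop; grows as the wheel is turned counter-clockwise seen from above (opening), 6.283 per turn, 22 at most; it starts somewhere between half a turn and a little over one turn open, and stays where it is left.
- brown_jar: bystander: brown glass jar with black lid, 45 mm diameter, 75 mm high, standing near the loose sieve. Origin: centre of its underside.
- beaker: bystander: white plastic beaker, 60 mm diameter, 72 mm high. Origin: centre of its underside.
- brush: bystander: wooden hand brush, 265 mm long, 54 mm high, lying at the left edge. Origin: centre of its underside.
- blue_jar_a: bystander: white jar with blue lid, 68 mm diameter, 115 mm high, in front of the mill. Origin: centre of its underside.
- blue_jar_b: bystander: a second jar like it, 118 mm high.
- timer: bystander: white bench timer, 49 x 70 x 62 mm. Origin: centre of its underside.
- calliper: bystander: steel calliper, 180 mm long, 10 mm high, lying behind the station. Origin: centre of its underside.

How it is judged (in metres and radians):
On the way, in this order (a step that is already met when the one before it is completed fails the run):
1. the red-banded sieve is nested in the mouth of the yellow-banded one and let go (horizontal distance between sieve_coarse and sieve_fine below 0.004 m and z of sieve_coarse in the frame of sieve_fine between 0.027 and 0.033 m and angle between sieve_coarse's own z axis and vertical below 0.07 rad and distance between sieve_fine and pan_mouth below 0.0125 m and contact force between the fingers and sieve_coarse below 0.3 N), for 0.3 s.
2. the valve is closed to its stop by its crank handle (value of joint valve_wheel below 0.08 rad and contact force between the fingers and valve_handle above 0.5 N), for 0.1 s.
At the end, for the whole second after the job is handed in: The handwheel rests 12.57 rad (two turns) open, within 0.3 rad, and the fingers grip its crank handle (over 2 N). The red-banded sieve, untouched, is nested in the yellow-banded one: axes within 4 mm, origin 27 to 33 mm above the other's, tilt below 0.07 rad; the yellow one is seated in the pan (all of step 1 and value of joint valve_wheel between 12.266 and 12.866 rad and not (velocity of joint valve_wheel above 0.1 rad/s) and velocity of joint valve_wheel above -0.1 rad/s and contact force between the fingers and valve_handle above 2 N); the arm keeps its last pose, push and grip.
It fails at once if one of the other things on the bench is shoved more than 30 mm or knocked over (distance of any of brown_jar, beaker, brush, blue_jar_a, blue_jar_b, timer, calliper from where it was at the start of the episode above 0.03 m or angle between any of brown_jar, beaker, brush, blue_jar_a, blue_jar_b, timer, calliper's own z axis and vertical above 0.5 rad).
It also fails if it takes over 72 s, if anything falls off the work surface, if the arm or the gripper's body presses on something with over 40 N, if the wrist force passes 120 N, or if a joint passes its speed limit or range.

## Robot

A 6-joint arm with a two-finger parallel gripper is mounted at the origin on a cart in front of the work surface, level with it; the furniture and walls round the work are solid. World frame = base frame: x ahead of the robot, y to its left, z up, the work surface at z = 0. Lengths are in m, angles in degrees, forces in N, time in s.
With the tool pointing down it reaches from about 0.4 to 0.825 m from the base axis. Payload 7 kg.
Tool frame: the origin (TCP) lies midway between the tips of the shut fingers; the grasp point (between the pads) lies 19 mm behind it; z points along the fingers, y is the line along which they close (so a half turn about z gives the same grasp; the last joint's range is limited). The gripper opens to 88 mm and grips with 3 to 60 N. Pads are 19 mm wide; open, the fingers measure 130 mm over their backs; the gripper's body (78 mm by 193 mm) begins 47 mm behind the grasp point.
Start: joints at [83.772, 20.546, 0.682, 0, -70.136, -16.507], TCP at [0.261, 0.623, 0.227] pointing down, gripper open.
Joint ranges: [-176.03, 176.03], [-82.01, 121.73], [-58.28, 71.71], [-173.87, 95.51], [-174.79, -0.11], [-173.66, 173.66]. Speed limits (degrees/s): [136.94, 136.94, 172.46, 180, 180, 180].

## Interface

Orientations are given as [roll, pitch, yaw] about the fixed x, y, z axes, in that order (R = Rz(yaw) Ry(pitch) Rx(roll)).
In Python, from plant import telemetry, viewer, workorder gives the robot as it stands. The module is installed in compiled form; this text tells all that it offers.
- The arm moves only by the tool carry_out, never from a script. Its argument "rows" is a list of rows, each a list of 6 numbers: the shift along the tool's x, y, z in m, then the turn, a rotation vector about the tool's x, y, z in rad. In form: [[tx, ty, tz, ax, ay, az], ...]. A call has 1 to 8 rows; each row is the pose to reach, as a shift and turn from the pose commanded when the call began, along the tool's axes at that moment; what a row does not reach only later rows make up. A row lasts 1/8 s, in which the tool goes at most 62.5 mm and 10.7 degrees, less where a joint would pass 70% of its speed; a pose out of reach is approached as far as the arm can. A call with a gripper value outside its range is refused whole. "grip" is the gripper's target within -1 to 1 (fully open at 1, half-way at 0, shut at -1), set as the call begins (left out, the last holds). The fingers move at their own pace and stop on an object; the grip force is fixed at half the most. Time passes only in rows, so rows that repeat a pose let the fingers close. It gives the time, the measured TCP pose, the force, the opening and the grip force at its end, in the units of the state.
- telemetry.get_obs(): the state, without advancing time (a new reading comes with each control period).
- viewer.snapshot(name): name is "side" or "top"; returns the picture (480x640x3 uint8, red, green, blue); there is no depth.
- viewer.camera_info(name): a dict with "intrinsics" (3x3 intrinsics, pixels), "extrinsics" (4x4, takes a point from camera to world coordinates). Camera axes: x right, y down, z forward; pixel columns grow to the right and rows downward; lengths in m; the calibration is good to about 2 mm. A picture is of the moment at which its call begins. camera_info takes no time and is no camera call.
- workorder.close_job(): hands the job in; it is judged then, once.
The state is a dict: "clock": time; "joint_pos": joint angles; "qvel": joint speeds; "tau": joint torques, N m; "tool_pos": TCP position; "orientation": TCP orientation; "force": force on the tool from outside, world axes, zero at the start; "moment": the same for the moment, N m; "opening": finger opening in m; "gripper_force": force on a finger pad.
Only numpy, scipy, OpenCV 4.12 (cv2) and the standard library are available. Lean on these libraries where they do the work, as an engineer would, in place of code of your own. Each camera call takes 0.05 s, during which the arm holds its last target. There are 200 camera calls.

## Working session

There is one attempt and no reset: what is moved stays moved. The work goes in short steps, Python scripts to look and compute and a tool call to move; the robot and the scene stay as the last step left them, time stands still between calls to the robot, and variables do not carry over. Pictures are saved under pics/ and viewed, at most 10 in all, crops included, and the job is handed in when it is done.

Besides the shell and the picture viewer there is one more tool, called after ">>>" by a JSON object that holds its "op" and its "data". carry_out: Moves the arm, as the interface text tells. Its arguments: {"type":"object","properties":{"rows":{"type":"array"},"grip":{"type":"number"}},"required":["rows"]}

```bash
mkdir -p pics; python3 - <<'E'
from plant import telemetry, viewer
import cv2
for n in("side","top"):
    i=viewer.snapshot(n); cv2.imwrite(f"pics/{n}0.png",i[:,:,::-1]); c=viewer.camera_info(n); print(n,c["intrinsics"],c["extrinsics"])
print(telemetry.get_obs())
E
```

```text
side [[533.6591906    0.         322.2676423 ]
 [  0.         533.6591906  234.97649397]
 [  0.           0.           1.        ]] [[ 0.35936748 -0.82040826  0.44473059 -0.18377281]
 [-0.93313451 -0.31043628  0.18135409 -0.45783188]
 [-0.01072388 -0.48016622 -0.87711196  1.57016153]
 [ 0.          0.          0.          1.        ]]
top [[488.83859563   0.         317.52744652]
 [  0.         488.83859563 237.11908226]
 [  0.           0.           1.        ]] [[-8.63213422e-04 -9.96814952e-01  7.97446346e-02  4.65770983e-01]
 [-9.99674727e-01  2.89280647e-03  2.53391354e-02 -1.72372411e-01]
 [-2.54891149e-02 -7.96968227e-02 -9.96493212e-01  1.39118048e+00]
 [ 0.00000000e+00  0.00000000e+00  0.00000000e+00  1.00000000e+00]]
{'clock': 0.1, 'joint_pos': array([ 8.37740766e+01,  2.05884509e+01,  6.38259775e-01, -1.78275784e-02,
       -7.01385763e+01, -1.65087368e+01]), 'qvel': array([ 0.01435668, -0.08751947,  0.16344426,  0.09053904, -0.01832023,
       -0.01416599]), 'tau': array([-2.84429865e-03, -5.84163630e+01,  2.93752921e+01,  7.01549962e+00,
        1.01675437e-02, -4.92768561e-05]), 'tool_pos': array([0.26069583, 0.6221246 , 0.22569768]), 'orientation': array([ 1.79910129e+02, -9.15760410e-03, -2.27407228e+01]), 'force': array([ 1.10127183, -0.12953516, -0.40221839]), 'moment': array([-0.01199593,  0.0021718 , -0.01917206]), 'gripper_force': 0.0, 'opening': 0.0877924570345838}
```

View pics/side0.png

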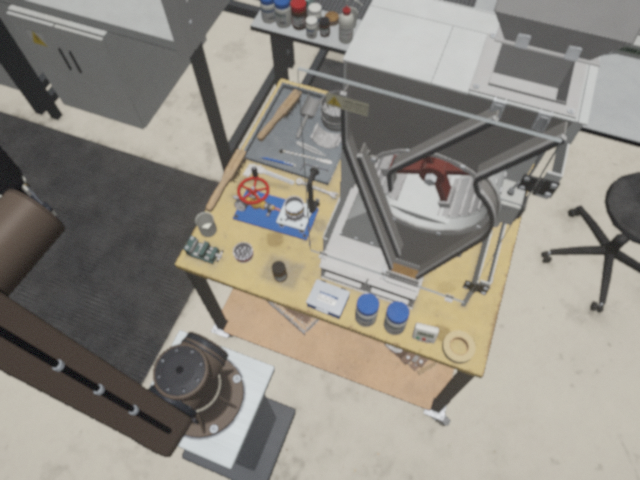

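View pics/top0.png

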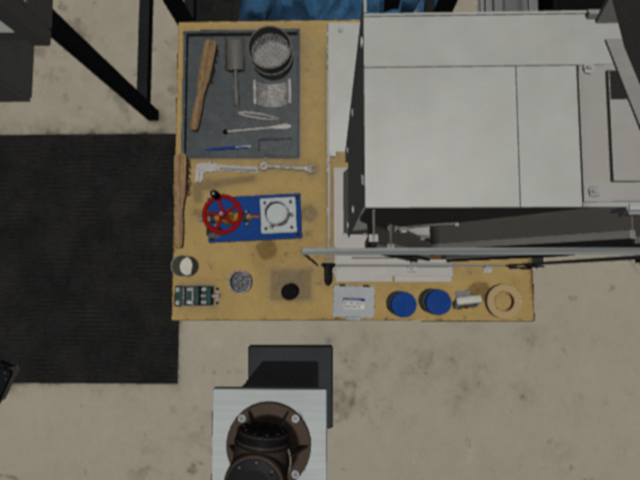

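Side view: wheel (253,191), fine sieve (294,208), loose sieve (243,252), jar (279,270). Top view: loose sieve (241,282), jar (290,291), fine sieve (278,214), wheel (223,214), handle (214,195), beaker (185,266).

```bash
cat > h.py <<'E'
import numpy as np, cv2
from plant import telemetry, viewer
def ray(n,u,v):
    c=viewer.camera_info(n);K=c["intrinsics"];E=c["extrinsics"]
    d=E[:3,:3]@np.linalg.solve(K,[u,v,1.]); return E[:3,3],d
def onz(n,u,v,z):
    o,d=ray(n,u,v); return o+d*(z-o[2])/d[2]
def proj(n,p):
    c=viewer.camera_info(n);K=c["intrinsics"];E=c["extrinsics"]
    q=K@(E[:3,:3].T@(np.array(p)-E[:3,3])); return q[:2]/q[2]
def tri(u1,u2):
    o,d=ray("side",*u1);p,e=ray("top",*u2)
    A=np.c_[d,-e];t=np.linalg.lstsq(A,p-o,rcond=None)[0]
    a=o+d*t[0];b=p+e*t[1]; return (a+b)/2,np.linalg.norm(a-b)
def crop(img,x0,y0,w,h,s,f): cv2.imwrite(f,cv2.resize(img[y0:y0+h,x0:x0+w,::-1],None,fx=s,fy=s,interpolation=cv2.INTER_CUBIC))
E
python3 - <<'E'
from h import *
a=cv2.imread("pics/side0.png")[:,:,::-1];b=cv2.imread("pics/top0.png")[:,:,::-1]
A=cv2.resize(a[160:290,185:345],None,fx=5,fy=4.6,interpolation=2)
crop(a,185,160,160,120,5,"pics/s1.png"); crop(b,165,180,160,120,5,"pics/t1.png")
for n,(u,v),z in [("top",(241,282),.039),("top",(278,214),.104),("top",(290,291),.075),("top",(223,214),.124),("top",(214,195),.175),("side",(243,250),.039),("side",(294,207),.104),("side",(253,190),.124),("top",(185,266),.07),("top",(327,272),.1)]: print(n,u,v,onz(n,u,v,z).round(4))
E
```

```text
top 241 282 [0.45   0.0739 0.039 ]
top 278 214 [ 0.6307 -0.0346  0.104 ]
top 290 291 [ 0.4263 -0.0649  0.075 ]
top 223 214 [0.6288 0.1079 0.124 ]
top 214 195 [0.6707 0.1202 0.175 ]
side 243 250 [0.4505 0.0782 0.039 ]
side 294 207 [ 0.6234 -0.0324  0.104 ]
side 253 190 [0.6252 0.1112 0.124 ]
top 185 266 [0.4938 0.2216 0.07  ]
top 327 272 [ 0.4768 -0.1644  0.1   ]
```

View pics/s1.png

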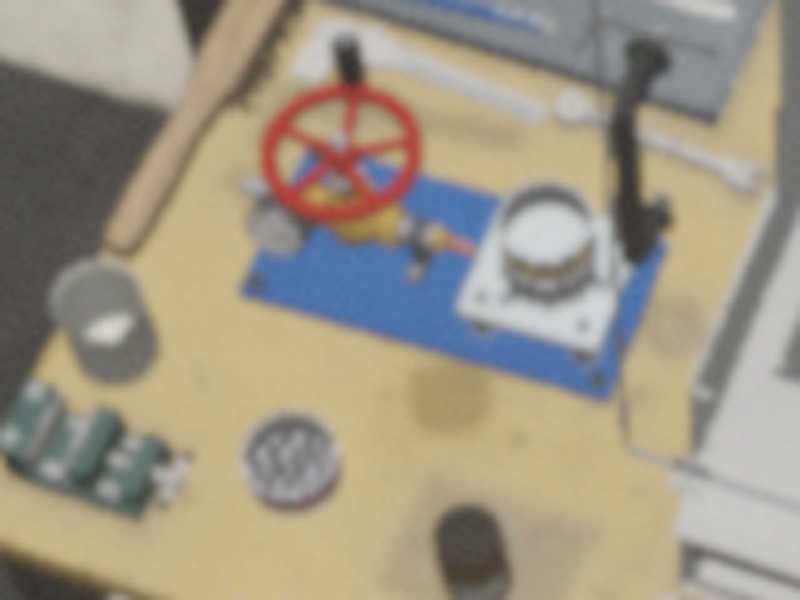

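View pics/t1.png

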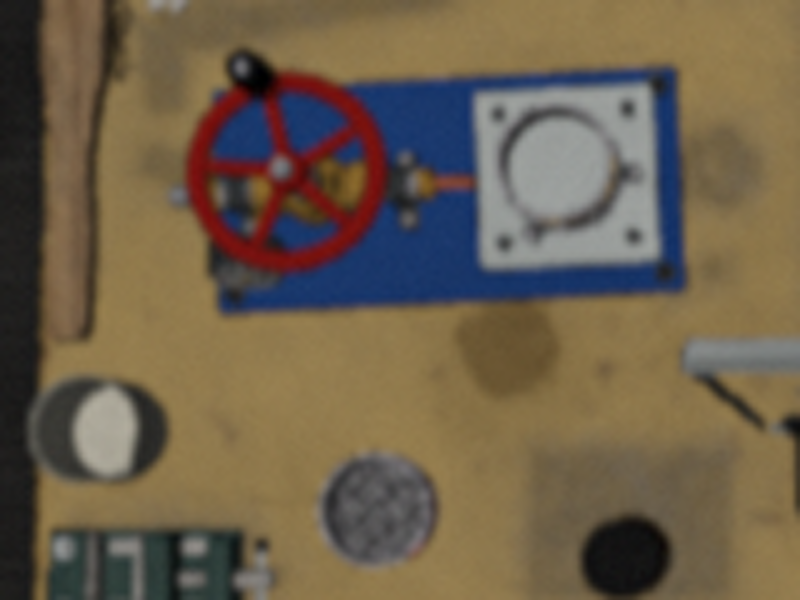

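Coarse rim centre in top crop (378,508), fine outline (560,167), wheel (287,170), handle top (243,63). In the side crop they are (292,455), (547,224), (341,153) and (347,42). Black upright at side crop (645,55) needs a height check.

```bash
python3 - <<'E'
from h import *
S=lambda u,v:((u+.5)/5-.5+185,(v+.5)/5-.5+160)
T=lambda u,v:((u+.5)/5-.5+165,(v+.5)/5-.5+180)
for k,s,t,z in [("coarse",(292,455),(378,508),.039),("fine",(547,224),(560,167),.104),("wheel",(341,153),(287,170),.119),("handle",(347,42),(243,63),.175)]:
    print(k,onz("side",*S(*s),z).round(4),onz("top",*T(*t),z).round(4),tri(S(*s),T(*t)))
print("hook",tri((313,185),(327,272)),tri((313,172),(328,265)),"bar",tri((300,72),(304,251)), "barR", tri((550,140),(530,266)))
E
```

```text
coarse [0.4485 0.0772 0.039 ] [0.4522 0.0762 0.039 ] (array([0.45174218, 0.07856634, 0.03194234]), np.float64(0.0023432489438171113))
fine [ 0.6325 -0.0286  0.104 ] [ 0.6334 -0.0309  0.104 ] (array([ 0.63294663, -0.02973168,  0.10402763]), np.float64(0.002434410445356693))
wheel [0.627  0.1134 0.119 ] [0.6305 0.1117 0.119 ] (array([0.63076275, 0.11438418, 0.11305028]), np.float64(0.0028193441639368564))
handle [0.6746 0.1233 0.175 ] [0.6778 0.1224 0.175 ] (array([0.67852334, 0.12479597, 0.16906299]), np.float64(0.002024332486896633))
hook (array([ 0.47369355, -0.16773421,  0.50815378]), np.float64(0.0017436945680864436)) (array([ 0.48434735, -0.16738202,  0.54745256]), np.float64(0.0033887797026849525)) bar (array([ 0.49418388, -0.14347365,  0.84251201]), np.float64(0.0006177725277341441)) barR (array([ 0.49832426, -0.52145058,  0.78312947]), np.float64(0.19568483931081324))
```

>>> {"op": "carry_out", "data": {"rows": [[0.38,0.43,0,0,0,1.175],[0.38,0.43,0,0,0,1.175],[0.38,0.43,0,0,0,1.175],[0.38,0.43,0,0,0,1.175],[0.38,0.43,0,0,0,1.175],[0.38,0.43,0,0,0,1.175],[0.38,0.43,0,0,0,1.175],[0.38,0.43,0,0,0,1.175]], "grip": 1}}

```text
clock: 1.1
tool_pos: [0.4215, 0.1471, 0.2267]
orientation: [-180.0, 0.0, -90.1]
force: [1.0, 0.4, 0.2]
opening: 0.0881
gripper_force: 0.0
```

>>> {"op": "carry_out", "data": {"rows": [[0.04,-0.029,0,0,0,0],[0.0705,-0.029,0,0,0,0],[0.0705,-0.029,0.06,0,0,0],[0.0705,-0.029,0.12,0,0,0],[0.0705,-0.029,0.15,0,0,0],[0.0705,-0.029,0.15,0,0,0],[0.0705,-0.029,0.15,0,0,0]]}}

```text
clock: 1.98
tool_pos: [0.4512, 0.0789, 0.0777]
orientation: [-179.9, 0.0, -90.0]
force: [0.3, 0.4, 0.6]
opening: 0.0878
gripper_force: 0.0
```

```bash
python3 - <<'E'
from h import *
print(telemetry.get_obs()["tool_pos"])
a=viewer.snapshot("side");b=viewer.snapshot("top")
A=cv2.resize(a[205:285,205:285],(400,400),interpolation=2);B=cv2.resize(b[245:325,200:280],(400,400),interpolation=2)
cv2.imwrite("pics/g1.png",np.hstack([A,B])[:,:,::-1])
E
```

```text
[0.45117958 0.07888709 0.07767955]
```

View pics/g1.png

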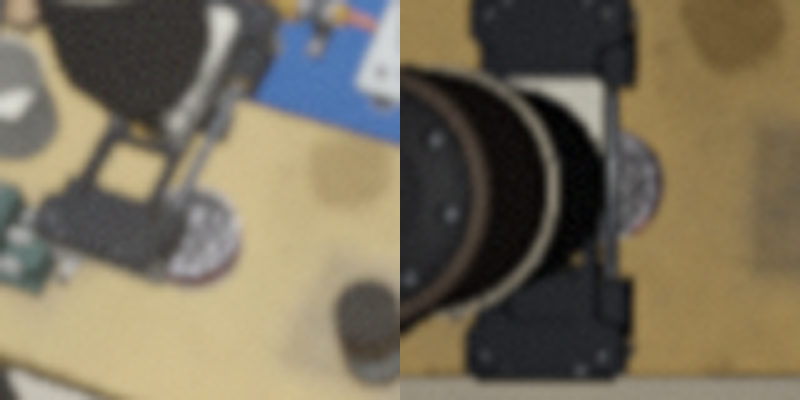

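Fingers straddle the sieve (side crop sieve at (205,235), top crop (625,185)); descend and grip.

>>> {"op": "carry_out", "data": {"rows": [[0.002,0,0.03,0,0,0],[0.002,0,0.05,0,0,0],[0.002,0,0.0655,0,0,0],[0.002,0,0.0655,0,0,0]]}}

```text
clock: 2.58
tool_pos: [0.4505, 0.0766, 0.0114]
orientation: [-180.0, -0.0, -90.1]
force: [0.0, 0.3, 0.2]
opening: 0.0877
gripper_force: 0.0
```

>>> {"op": "carry_out", "data": {"rows": [[0,0,0,0,0,0],[0,0,0,0,0,0],[0,0,0,0,0,0],[0,0,0,0,0,0],[0,0,0,0,0,0],[0,0,0,0,0,0]], "grip": -1}}

```text
clock: 3.32
tool_pos: [0.4506, 0.0766, 0.0116]
orientation: [-180.0, 0.0, -90.0]
force: [-1.9, -0.3, 6.5]
opening: 0.0604
gripper_force: 29.9
```

>>> {"op": "carry_out", "data": {"rows": [[0,0,-0.04,0,0,0],[0,0,-0.09,0,0,0],[0,0,-0.14,0,0,0],[0,0,-0.14,0,0,0],[0.03,-0.05,-0.14,0,0,0],[0.055,-0.09,-0.14,0,0,0],[0.08,-0.135,-0.14,0,0,0],[0.1066,-0.1824,-0.14,0,0,0]]}}

```text
clock: 4.32
tool_pos: [0.6335, -0.0313, 0.1497]
orientation: [179.9, -0.0, -90.1]
force: [-0.1, 0.7, -0.6]
opening: 0.0603
gripper_force: 29.9
```

>>> {"op": "carry_out", "data": {"rows": [[0,0,0.01,0,0,0],[0,0,0.025,0,0,0],[0,0,0.025,0,0,0],[0,0,0.025,0,0,0]]}}

```text
clock: 4.82
tool_pos: [0.6323, -0.0298, 0.1264]
orientation: [-180.0, -0.0, -90.0]
force: [0.2, 0.6, -0.5]
opening: 0.0604
gripper_force: 29.9
```

```bash
python3 - <<'E'
from h import *
print(telemetry.get_obs()["tool_pos"])
a=viewer.snapshot("side");b=viewer.snapshot("top")
np.save("a.npy",a);np.save("b.npy",b)
A=cv2.resize(a[165:245,255:335],(400,400),interpolation=2);B=cv2.resize(b[175:255,235:315],(400,400),interpolation=2)
cv2.imwrite("pics/n1.png",np.hstack([A,B])[:,:,::-1])
E
```

```text
[ 0.63228468 -0.02978248  0.12640749]
```

View pics/n1.png

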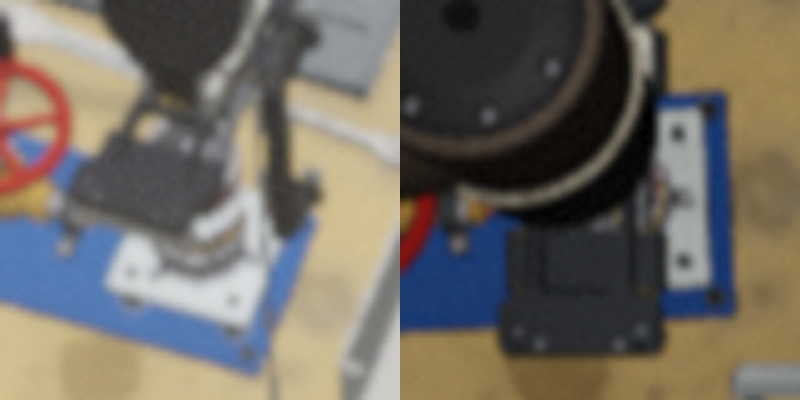

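The gripper hides most of the joint: only the rim edge shows at right in the top crop (658,180). The measured offset agrees with the two-view difference to about 1 mm, so I'll lower by feel.

>>> {"op": "carry_out", "data": {"rows": [[0,-0.0008,0.005,0,0,0],[0,-0.0008,0.009,0,0,0],[0,-0.0008,0.012,0,0,0],[0,-0.0008,0.014,0,0,0],[0,-0.0008,0.014,0,0,0]]}}

```text
clock: 5.55
tool_pos: [0.6334, -0.0304, 0.1118]
orientation: [180.0, -0.0, -90.1]
force: [0.6, -0.8, -0.7]
opening: 0.0601
gripper_force: 29.9
```

>>> {"op": "carry_out", "data": {"rows": [[0,0,0.002,0,0,0],[0,0,0.003,0,0,0],[0,0,0.003,0,0,0]]}}

```text
clock: 5.92
tool_pos: [0.6334, -0.0303, 0.109]
orientation: [180.0, -0.0, -90.1]
force: [0.1, -0.6, -0.8]
opening: 0.0606
gripper_force: 29.9
```

>>> {"op": "carry_out", "data": {"rows": [[0,0,0.001,0,0,0],[0,0,0.002,0,0,0],[0,0,0.002,0,0,0]]}}

```text
clock: 6.3
tool_pos: [0.6334, -0.0303, 0.107]
orientation: [180.0, -0.0, -90.1]
force: [-0.0, 0.2, -0.5]
opening: 0.0606
gripper_force: 29.9
```

>>> {"op": "carry_out", "data": {"rows": [[0,0,0,0,0,0],[0,0,0,0,0,0],[0,0,0,0,0,0],[0,0,0,0,0,0],[0,0,0,0,0,0]], "grip": 1}}

```text
clock: 6.92
tool_pos: [0.6335, -0.0303, 0.1071]
orientation: [-180.0, 0.0, -90.1]
force: [-0.6, 0.3, 0.2]
opening: 0.0877
gripper_force: 0.0
```

>>> {"op": "carry_out", "data": {"rows": [[0,0,-0.02,0,0,0],[0,0,-0.05,0,0,0],[0,0,-0.1,0,0,0],[-0.06,0,-0.12,0,0,0],[-0.12,0,-0.12,0,0,0],[-0.15,0,-0.12,0,0,0],[-0.15,0,-0.12,0,0,0]]}}

```text
clock: 7.8
tool_pos: [0.6334, 0.1219, 0.2269]
orientation: [180.0, 0.0, -89.9]
force: [0.3, 0.1, 0.4]
opening: 0.0876
gripper_force: 0.0
```

```bash
python3 - <<'E'
from h import *
print(telemetry.get_obs()["tool_pos"])
a=viewer.snapshot("side");b=viewer.snapshot("top")
A=cv2.resize(a[165:245,240:320],(400,400),interpolation=2);B=cv2.resize(b[175:255,215:295],(400,400),interpolation=2)
cv2.imwrite("pics/n2.png",np.hstack([A,B])[:,:,::-1])
E
```

```text
[0.6334341  0.12194413 0.22689641]
```

View pics/n2.png

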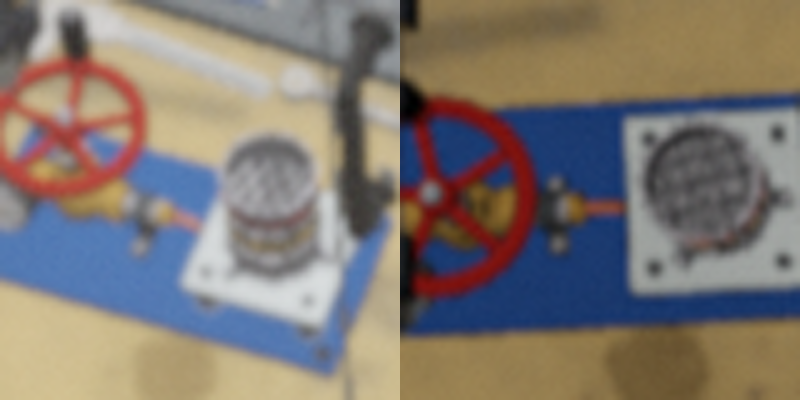

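Sieve is nested squarely: side crop (270,190), top crop (705,180). Handle is at side crop (75,30). Now turn the gripper to close along the tangent above the handle.

>>> {"op": "carry_out", "data": {"rows": [[0,-0.02,0,0,0,-1.571],[0,-0.042,0,0,0,-1.571],[0,-0.042,0,0,0,-1.571],[0,-0.042,0,0,0,-1.571],[0,-0.042,0,0,0,-1.571],[0,-0.042,0,0,0,-1.571],[0,-0.042,0,0,0,-1.571],[0,-0.042,0,0,0,-1.571]]}}

```text
clock: 8.9
tool_pos: [0.6756, 0.1181, 0.227]
orientation: [180.0, 0.0, -3.9]
force: [-0.4, 0.3, 0.5]
opening: 0.0875
gripper_force: 0.0
```

>>> {"op": "carry_out", "data": {"rows": [[0,0,0,0,0,-0.075],[0,0,0,0,0,-0.075],[0,0,0,0,0,-0.075]]}}

```text
clock: 9.28
tool_pos: [0.6757, 0.1189, 0.2271]
orientation: [180.0, 0.0, 0.0]
force: [-0.2, -0.6, 0.4]
opening: 0.0879
gripper_force: 0.0
```

>>> {"op": "carry_out", "data": {"rows": [[0,-0.003,0.03,0,0,0],[0,-0.003,0.055,0,0,0],[0,-0.003,0.075,0,0,0],[0,-0.003,0.084,0,0,0],[0,-0.003,0.084,0,0,0]]}}

```text
clock: 9.9
tool_pos: [0.6755, 0.1224, 0.1427]
orientation: [180.0, 0.0, 0.1]
force: [0.3, 0.3, -0.2]
opening: 0.0875
gripper_force: 0.0
```

>>> {"op": "carry_out", "data": {"rows": [[0,0,0,0,0,0],[0,0,0,0,0,0],[0,0,0,0,0,0],[0,0,0,0,0,0],[0,0,0,0,0,0],[0,0,0,0,0,0],[0,0,0,0,0,0],[0,0,0,0,0,0]], "grip": -1}}

```text
clock: 10.9
tool_pos: [0.6759, 0.1232, 0.1431]
orientation: [-180.0, -0.0, 0.2]
force: [0.6, 2.8, -0.8]
opening: 0.0192
gripper_force: 30.0
```

```bash
python3 - <<'E'
from h import *
o=telemetry.get_obs();print(o["clock"],o["tool_pos"],o["force"],o["moment"])
E
```

```text
10.9 [0.67586713 0.12322115 0.14308124] [ 0.60424248  2.78699597 -0.76431384] [ 0.90334341 -0.28241781 -0.00646846]
```

```bash
cat >> h.py <<'E'
def arc(th0,step,n,r=.048):
    t=np.radians(th0); k=np.radians(th0+step*np.arange(1,n+1))
    print([[round(float(r*(np.cos(a)-np.cos(t))),4),round(float(-r*(np.sin(a)-np.sin(t))),4),0,0,0,0] for a in k])
E
python3 -c "
from h import *
arc(13.5,-22.5,4);arc(-76.5,-22.5,8);arc(103.5,-22.5,8)"
```

```text
[[0.0007, 0.0187, 0, 0, 0, 0], [-0.0057, 0.0363, 0, 0, 0, 0], [-0.0185, 0.05, 0, 0, 0, 0], [-0.0355, 0.0579, 0, 0, 0, 0]]
[[-0.0187, 0.0007, 0, 0, 0, 0], [-0.0363, -0.0057, 0, 0, 0, 0], [-0.05, -0.0185, 0, 0, 0, 0], [-0.0579, -0.0355, 0, 0, 0, 0], [-0.0586, -0.0542, 0, 0, 0, 0], [-0.0521, -0.0718, 0, 0, 0, 0], [-0.0394, -0.0855, 0, 0, 0, 0], [-0.0224, -0.0933, 0, 0, 0, 0]]
[[0.0187, -0.0007, 0, 0, 0, 0], [0.0363, 0.0057, 0, 0, 0, 0], [0.05, 0.0185, 0, 0, 0, 0], [0.0579, 0.0355, 0, 0, 0, 0], [0.0586, 0.0542, 0, 0, 0, 0], [0.0521, 0.0718, 0, 0, 0, 0], [0.0394, 0.0855, 0, 0, 0, 0], [0.0224, 0.0933, 0, 0, 0, 0]]
```

>>> {"op": "carry_out", "data": {"rows": [[0.0007,0.0187,0,0,0,0],[-0.0057,0.0363,0,0,0,0],[-0.0185,0.05,0,0,0,0],[-0.0355,0.0579,0,0,0,0],[-0.0355,0.0579,0,0,0,0]]}}

```text
clock: 11.52
tool_pos: [0.6388, 0.0661, 0.143]
orientation: [-179.8, 0.0, 0.2]
force: [-6.1, 9.2, 1.2]
opening: 0.0195
gripper_force: 30.0
```

>>> {"op": "carry_out", "data": {"rows": [[-0.0187,-0.0003,0,0,0,0],[-0.0363,-0.0067,0,0,0,0],[-0.05,-0.0195,0,0,0,0],[-0.0579,-0.0365,0,0,0,0],[-0.0579,-0.0365,0,0,0,0]]}}

```text
clock: 12.15
tool_pos: [0.5822, 0.1021, 0.143]
orientation: [-179.9, -0.0, 0.2]
force: [1.0, 5.0, -2.7]
opening: 0.0189
gripper_force: 30.0
```

>>> {"op": "carry_out", "data": {"rows": [[-0.0005,-0.0094,0,0,0,0],[-0.0007,-0.0187,0,0,0,0],[-0.0007,-0.0187,0,0,0,0]]}}

```text
clock: 12.52
tool_pos: [0.5813, 0.1195, 0.143]
orientation: [180.0, 0.0, 0.2]
force: [-0.7, -0.7, 0.2]
opening: 0.0193
gripper_force: 30.0
```

>>> {"op": "carry_out", "data": {"rows": [[0.0023,-0.009,0,0,0,0],[0.0065,-0.0176,0,0,0,0],[0.0065,-0.0176,0,0,0,0]]}}

```text
clock: 12.9
tool_pos: [0.5874, 0.1372, 0.143]
orientation: [180.0, 0.1, 0.2]
force: [-4.5, 1.6, 2.6]
opening: 0.019
gripper_force: 30.0
```

>>> {"op": "carry_out", "data": {"rows": [[0.0057,-0.0074,0,0,0,0],[0.0127,-0.0137,0,0,0,0],[0.0127,-0.0137,0,0,0,0]]}}

```text
clock: 13.28
tool_pos: [0.6004, 0.1518, 0.143]
orientation: [-179.9, 0.0, 0.2]
force: [-4.7, 4.1, 1.5]
opening: 0.0188
gripper_force: 30.0
```

>>> {"op": "carry_out", "data": {"rows": [[0.0082,-0.0048,0,0,0,0],[0.017,-0.0078,0,0,0,0],[0.017,-0.0078,0,0,0,0]]}}

```text
clock: 13.65
tool_pos: [0.6181, 0.16, 0.143]
orientation: [-179.9, -0.0, 0.2]
force: [-2.4, 4.4, -0.1]
opening: 0.0191
gripper_force: 30.0
```

>>> {"op": "carry_out", "data": {"rows": [[0.0093,-0.0013,0,0,0,0],[0.0187,-0.0007,0,0,0,0],[0.0187,-0.0007,0,0,0,0]]}}

```text
clock: 14.02
tool_pos: [0.6372, 0.1605, 0.1431]
orientation: [-179.9, -0.1, 0.2]
force: [0.8, 4.9, -1.8]
opening: 0.0191
gripper_force: 30.0
```

>>> {"op": "carry_out", "data": {"rows": [[0.0091,0.0023,0,0,0,0],[0.0176,0.0064,0,0,0,0],[0.0176,0.0064,0,0,0,0]]}}

```text
clock: 14.4
tool_pos: [0.6548, 0.1537, 0.1431]
orientation: [-179.9, -0.1, 0.2]
force: [3.4, 3.0, -1.6]
opening: 0.0189
gripper_force: 30.0
```

>>> {"op": "carry_out", "data": {"rows": [[0.0074,0.0057,0,0,0,0],[0.0137,0.0128,0,0,0,0],[0.0137,0.0128,0,0,0,0]]}}

```text
clock: 14.78
tool_pos: [0.6684, 0.1405, 0.1431]
orientation: [-180.0, -0.1, 0.2]
force: [4.3, 2.9, -3.3]
opening: 0.019
gripper_force: 30.0
```

>>> {"op": "carry_out", "data": {"rows": [[0.0048,0.0082,0,0,0,0],[0.0079,0.017,0,0,0,0],[0.0079,0.017,0,0,0,0]]}}

```text
clock: 15.15
tool_pos: [0.6758, 0.1231, 0.1431]
orientation: [180.0, -0.0, 0.2]
force: [3.1, 0.6, -3.5]
opening: 0.0191
gripper_force: 30.0
```

>>> {"op": "carry_out", "data": {"rows": [[0.0013,0.0093,0,0,0,0],[0.0007,0.0187,0,0,0,0],[0.0007,0.0187,0,0,0,0]]}}

```text
clock: 15.52
tool_pos: [0.6774, 0.1148, 0.1431]
orientation: [-179.3, -0.3, 0.3]
force: [-0.5, 38.5, -3.8]
opening: 0.0189
gripper_force: 30.0
```

Hit the stop (38 N). Ease to a light push and hold, then read the stop position.

>>> {"op": "carry_out", "data": {"rows": [[0,0,0,0,0,0],[0,-0.003,0,0,0,0],[0,-0.007,0,0,0,0],[0,-0.007,0,0,0,0]]}}

```text
clock: 16.02
tool_pos: [0.6773, 0.1153, 0.1431]
orientation: [-179.8, -0.2, 0.3]
force: [3.5, 13.2, -4.3]
opening: 0.0195
gripper_force: 30.0
```

```bash
python3 -c "
from h import *
print(telemetry.get_obs()['tool_pos'],telemetry.get_obs()['force'])
arc(3,22.5,8);arc(183,22.5,8)"
```

```text
[0.67727479 0.11529819 0.14308007] [ 3.45381578 13.18732381 -4.32485767]
[[-0.0046, -0.0182, 0, 0, 0, 0], [-0.0158, -0.0332, 0, 0, 0, 0], [-0.0319, -0.0427, 0, 0, 0, 0], [-0.0504, -0.0454, 0, 0, 0, 0], [-0.0686, -0.0408, 0, 0, 0, 0], [-0.0836, -0.0296, 0, 0, 0, 0], [-0.0932, -0.0135, 0, 0, 0, 0], [-0.0959, 0.005, 0, 0, 0, 0]]
[[0.0046, 0.0182, 0, 0, 0, 0], [0.0158, 0.0332, 0, 0, 0, 0], [0.0319, 0.0427, 0, 0, 0, 0], [0.0504, 0.0454, 0, 0, 0, 0], [0.0686, 0.0408, 0, 0, 0, 0], [0.0836, 0.0296, 0, 0, 0, 0], [0.0932, 0.0135, 0, 0, 0, 0], [0.0959, -0.005, 0, 0, 0, 0]]
```

>>> {"op": "carry_out", "data": {"rows": [[-0.0046,-0.0222,0,0,0,0],[-0.0158,-0.0372,0,0,0,0],[-0.0319,-0.0467,0,0,0,0],[-0.0504,-0.0494,0,0,0,0],[-0.0686,-0.0448,0,0,0,0],[-0.0836,-0.0336,0,0,0,0],[-0.0932,-0.0175,0,0,0,0],[-0.0959,0.001,0,0,0,0]]}}

```text
clock: 17.02
tool_pos: [0.5812, 0.1111, 0.1431]
orientation: [-179.9, -0.2, 0.2]
force: [14.1, 6.2, -14.1]
opening: 0.0193
gripper_force: 30.0
```

>>> {"op": "carry_out", "data": {"rows": [[0.0046,0.0182,0,0,0,0],[0.0158,0.0332,0,0,0,0],[0.0319,0.0427,0,0,0,0],[0.0504,0.0454,0,0,0,0],[0.0686,0.0408,0,0,0,0],[0.0836,0.0296,0,0,0,0],[0.0932,0.0135,0,0,0,0],[0.0959,-0.005,0,0,0,0]]}}

```text
clock: 18.02
tool_pos: [0.6773, 0.1139, 0.1429]
orientation: [179.8, -0.0, 0.1]
force: [2.3, -5.9, -0.6]
opening: 0.0192
gripper_force: 30.0
```

>>> {"op": "carry_out", "data": {"rows": [[-0.0046,-0.0182,0,0,0,0],[-0.0158,-0.0332,0,0,0,0],[-0.0319,-0.0427,0,0,0,0],[-0.0504,-0.0454,0,0,0,0],[-0.0686,-0.0408,0,0,0,0],[-0.0836,-0.0296,0,0,0,0],[-0.0932,-0.0135,0,0,0,0],[-0.0959,0.005,0,0,0,0]]}}

```text
clock: 19.02
tool_pos: [0.5812, 0.1111, 0.1431]
orientation: [-179.9, -0.2, 0.2]
force: [15.1, 5.0, -13.9]
opening: 0.0193
gripper_force: 30.0
```

>>> {"op": "carry_out", "data": {"rows": [[0.0046,0.0182,0,0,0,0],[0.0158,0.0332,0,0,0,0],[0.0319,0.0427,0,0,0,0],[0.0504,0.0454,0,0,0,0],[0.0686,0.0408,0,0,0,0],[0.0836,0.0296,0,0,0,0],[0.0932,0.0135,0,0,0,0],[0.0959,-0.005,0,0,0,0]]}}

```text
clock: 20.02
tool_pos: [0.6773, 0.1138, 0.143]
orientation: [179.8, -0.0, 0.1]
force: [1.4, -4.5, -0.3]
opening: 0.0192
gripper_force: 30.0
```

>>> {"op": "carry_out", "data": {"rows": [[0,0,0,0,0,0],[0,0,0,0,0,0],[0,0,0,0,0,0]]}}

```text
clock: 20.4
tool_pos: [0.6771, 0.1162, 0.1431]
orientation: [-179.9, -0.1, 0.2]
force: [6.2, 2.5, -5.1]
opening: 0.0194
gripper_force: 30.0
```

```bash
python3 - <<'E'
from h import *
print(telemetry.get_obs()["tool_pos"])
a=viewer.snapshot("side");b=viewer.snapshot("top")
A=cv2.resize(a[155:235,235:315],(400,400),interpolation=2);B=cv2.resize(b[175:255,215:295],(400,400),interpolation=2)
cv2.imwrite("pics/e1.png",np.hstack([A,B])[:,:,::-1])
E
```

```text
[0.67713582 0.11619296 0.14307835]
```

View pics/e1.png

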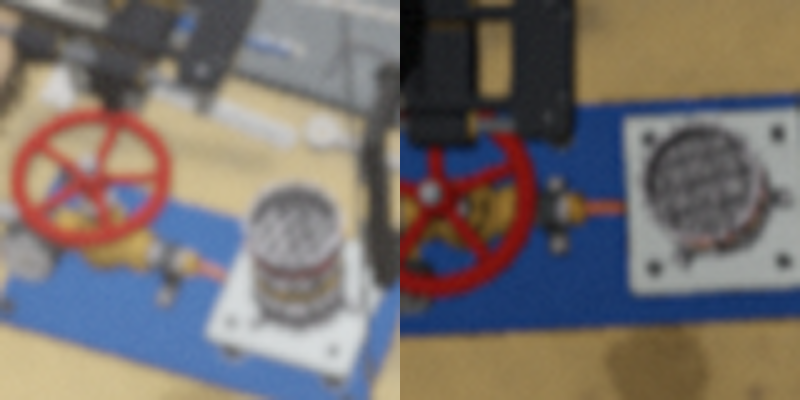

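The sieves are still nested (side crop (295,225), top crop (705,180)). The handle is gripped back at the stop angle (.677,.116) after two full turns.

```bash
python3 -c "
from plant import workorder
print(workorder.close_job())"
```

```text
the job is handed in; nothing more can be done
None
```

I handed the job in at about 20.5 s. The red-banded sieve is nested in the yellow one, and the valve was closed to its stop and backed off two full turns (within about 1° by tool position). The gripper still holds the crank handle at about 30 N. No verdict came back.

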